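Uncap the bench burner and nip its air ring up against the open stop

ROBOT

A 6-joint arm with a two-finger parallel gripper is mounted at the origin on the work surface. World frame = base frame: x ahead of the robot, y to its left, z up, the work surface at z = 0. Lengths are in m, angles in rad, forces in N, time in s.
With the tool pointing down it reaches from about 0.4 to 0.825 m from the base axis. Payload 7 kg.
Tool frame: the origin (TCP) lies midway between the tips of the shut fingers; the grasp point (between the pads) lies arm.hold_point_z behind it (arm.hold_point_z is the distance from the TCP to the grasp point, in m); z points along the fingers, y is the line along which they close (so a half turn about z gives the same grasp; the last joint's range is limited). The gripper opens to 88 mm and grips with 3 to 60 N. Pads are 19 mm wide; open, the fingers measure 130 mm over their backs; the gripper's body (78 mm by 193 mm) begins 47 mm behind the grasp point.
Start: joints at [-0.984, 0.359, 0.012, 0, -1.224, -0.288], TCP at [0.199, -0.645, 0.227] pointing down, gripper open.
Joint ranges: [-3.07, 3.07], [-1.43, 2.12], [-1.02, 1.25], [-3.03, 1.67], [-3.05, -0], [-3.03, 3.03]. Speed limits (rad/s): [2.39, 2.39, 3.01, 3.14, 3.14, 3.14].

INTERFACE

Orientations are given as [roll, pitch, yaw] about the fixed x, y, z axes, in that order (R = Rz(yaw) Ry(pitch) Rx(roll)).
In Python, from station import arm gives the robot as it stands.
- The arm moves only by the shell command python3 -m crank 'ROWS' [OPENING] [FORCE]. ROWS is JSON, a list that holds one entry, the list of rows, each a list of 4 numbers: the shift along the tool's x, y, z in units of 25 mm (1.0 is 25 mm), then the turn about the tool's z in units of 5 degrees (1.0 is 5 degrees). A call has 1 to 12 rows; each row is the pose to reach, as a shift and turn from the pose commanded when the call began, along the tool's axes at that moment; what a row does not reach only later rows make up. A row lasts 1/8 s, in which the tool goes at most 62.5 mm and 10.7 degrees, less where a joint would pass 70% of its speed; a pose out of reach is approached as far as the arm can. A call with a gripper value outside its range is refused whole. OPENING is the closure, from 0 (fully open) to 1 (shut), set as the call begins (- or left out, the last holds). The fingers move at their own pace and stop on an object; FORCE is the grip in N (left out, the last holds). Time passes only in rows, so rows that repeat a pose let the fingers close. It gives the time, the measured TCP pose, the force, the opening and the grip force at its end, in the units of the state.
- arm.get_state(): the state, without advancing time (a new reading comes with each control period).
- arm.grab_frame(name): name is "side" or "top"; returns (picture, depth): 384x512x3 uint8, red, green, blue; 384x512 float32, m along the optical axis (not along the pixel's ray), 0 where there is no reading.
- arm.get_calibration(name): a dict with "mtx" (3x3 intrinsics, pixels), "R" (3x3) and "t" (3): a world point X has camera coordinates R X + t. Camera axes: x right, y down, z forward; pixel columns grow to the right and rows downward; lengths in m; the calibration is good to about 2 mm. A picture is of the moment at which its call begins. get_calibration takes no time and is no camera call.
- arm.job_done(): hands the job in; it is judged then, once.
Trained networks look in the newest picture that a camera, given by its name, has taken for a name from the list of things; names that differ only in an ending like _2 or _b are one class to them, and where a whole thing is asked for, a point or a joint stands for the part that bears it (a point fixed in the world has none). Each returns a list of dicts, best first, with "score" (0 to 1); they miss things now and then, are a little off and sometimes report something else, mostly with a low value. They report only what shows in the picture. A call takes as long as a camera call. They do not tell look-alikes from the thing itself.
- arm.recognise(thing, camera): "extent" ([left, top, width, height] in pixels, round what is visible of it).
- arm.trace(thing, camera): "mask" (384x512 bool, what is visible of it) and "extent" ([left, top, width, height] in pixels, round what is visible of it).
The state is a dict: "t": time; "q": joint angles; "qd": joint speeds; "joint_efforts": joint torques, N m; "eef_pos": TCP position; "ee_rot": TCP orientation; "force": force on the tool from outside, world axes, zero at the start; "moment": the same for the moment, N m; "width": finger opening in m; "gripper_force": force on a finger pad.
Only numpy, scipy, OpenCV 4.12 (cv2) and the standard library are available. Lean on these libraries where they do the work, as an engineer would, in place of code of your own. Each camera call takes 0.05 s, during which the arm holds its last target. There are 200 camera calls.

TASK

Ready the bench burner: lift the dust cap off its nozzle and stand it upright, the same way up, in the steel tray, then turn the slim knurled air ring anticlockwise (seen from above) until it meets its stop, nip it up there with a steady twist of about 0.65 N m for half a second, never more than 0.9 N m, and let go without turning it back. Do not touch the fixed rings just above and below it, and leave the other things on the bench where they are.

Things in the scene. Friction and masses are not known exactly. Their poses are not given: they have to be found in the camera images.
- burner_ring (a point): Centre of the air ring, on the burner's vertical axis, 106 mm above the bench (z up; this frame does not turn with the ring). The air ring is a knurled steel ring 62 mm in diameter and 12 mm tall (100 to 112 mm above the bench). It is round, so it can be pinched across its diameter at any yaw from straight above.
- burner: Upright bench burner screwed to the bench; origin: centre of its underside. Round foot 124 mm wide, column 48 mm wide; two valve stubs reach 60 mm out along its +-y and a hose barb 60 mm out along its +x, all below 64 mm. On top stands the nozzle, 28 mm in diameter, from 124 to 152 mm above the bench.
- lower_ring: Fixed aluminium ring right under the air ring, 72 mm in diameter (5 mm wider all round than the air ring), 82 to 98 mm above the bench, so there is a 2 mm gap below the air ring. Origin: centre of its underside. Must not be touched.
- upper_ring: Fixed aluminium ring right above the air ring, 54 mm in diameter (4 mm narrower all round than the air ring), 114 to 124 mm above the bench. Origin: centre of its underside. Must not be touched.
- sleeve (a joint): Angle of the air sleeve inside the burner, which the air ring drives: positive anticlockwise seen from above, 0 closed, hard stop (fully open) at 1.2 rad. It starts between 0 and 0.5 rad, turns with 0.15 N m of drag and stays where it is left. The worn ring has lost motion: it turns loosely by an unknown 0 to 0.25 rad before it begins to drive the sleeve.
- coupling (a joint): Wind-up of the stiff spring coupling through which the air ring drives the sleeve (rad, positive anticlockwise): 20 N m per rad, so 0.0325 rad means a twist of 0.65 N m. About 0.0075 rad while turning the sleeve, 0 when let go. The reading is noisy; the moment felt at the wrist is a better gauge.
- cap: The aluminium dust cap, 50 to 100 g: an upside-down cup with a knob on top; origin at the centre of its open lower rim, z up when upright. It sits loosely over the nozzle (which enters 20 mm, 2.5 mm of play all round): lift it straight up by the knob.
- cap_center (a point): Centre of the dust cap, half-way up its 46 mm. The knob is 20 mm in diameter and 20 mm tall and spans 3 to 23 mm above this point; the cup is 40 mm in diameter and spans 23 mm below to 3 mm above it.
- tray_in (a point): Centre of the inner floor of the steel tray, 4 to 5 mm above the bench. The tray is fixed, open, 130 x 130 mm outside along its x and y, walls 4 mm thick, rim 24 mm above the bench.
- paddle: Bystander: black graphite paddle with a wooden handle, about 220 mm long, lying between burner and tray. Leave alone.
- spare_nozzle: Bystander: spare brass nozzle, 32 mm wide, 42 mm tall, standing. Leave alone.
- spare_collar: Bystander: loose flat steel collar, 60 mm wide, 11 mm thick. Leave alone.
- flux_jar: Bystander: amber glass jar, 56 mm wide, 70 mm tall. Leave alone.
- beaker: Bystander: empty glass beaker, 90 mm wide, 110 mm tall. Leave alone.
- driver: Bystander: screwdriver. Leave alone.
- firebrick: Bystander: fire brick 110 x 60 x 50 mm. Leave alone.
There are look-alikes about, which are no part of the job. Of the things that look like the cap, the smallest one is meant.

How it is judged:
By the outcome, as a careful person would: the job done as asked, in the order asked, and still so for the second after the job is handed in, with the robot touching nothing.
It also fails if it takes over 72 s, if anything falls off the work surface, if the arm or the gripper's body presses on something with over 40 N, if the wrist force passes 120 N, or if a joint passes its speed limit or range.

## Working session

There is one attempt and no reset: what is moved stays moved. The work goes in short steps, Python scripts to look and compute and a shell command to move; the robot and the scene stay as the last step left them, time stands still between calls to the robot, and variables do not carry over. Pictures are saved under pics/ and viewed, at most 10 in all, crops included, and the job is handed in when it is done.

```bash
ls; mkdir -p pics
python3 - <<'E'
from station import arm
import cv2
s=arm.get_state(); print({k:s[k] for k in('t','eef_pos','ee_rot','force','moment','width')}, arm.hold_point_z)
for c in('side','top'):
    p,d=arm.grab_frame(c); cv2.imwrite(f'pics/{c}0.png',cv2.resize(p[:,:,::-1],(800,600)))
    k=arm.get_calibration(c); print(c,-k['R'].T@k['t'])
    for n in('cap','burner_ring','tray_in','burner','upper_ring','lower_ring'):
        print(n,[(round(r['score'],2),[int(x) for x in r['extent']]) for r in arm.recognise(n,c)])
E
```

```text
pics
{'t': 0.0, 'eef_pos': array([ 0.19851657, -0.64463517,  0.22561229]), 'ee_rot': array([ 3.13993592e+00, -1.49006039e-04, -2.84289200e+00]), 'force': array([-0.4965359 , -0.14648825, -0.91202347]), 'moment': array([ 0.03847844,  0.03499619, -0.01984815]), 'width': 0.08763506012272788} 0.0188
side [ 0.39076778 -0.81604645  0.5821145 ]
cap [(0.86, [189, 255, 20, 35]), (0.7, [250, 203, 14, 22]), (0.56, [299, 232, 21, 28])]
burner_ring [(0.8, [233, 222, 47, 58])]
tray_in [(0.82, [228, 190, 41, 27])]
burner [(0.78, [233, 221, 48, 62])]
upper_ring [(0.72, [248, 223, 20, 10]), (0.34, [245, 224, 27, 10])]
lower_ring [(0.75, [240, 231, 33, 15]), (0.71, [186, 171, 51, 9])]
top [ 2.68235704e-01 -7.73422524e-04  1.71819335e+00]
cap [(0.72, [271, 169, 17, 12]), (0.65, [292, 250, 13, 17]), (0.64, [284, 203, 11, 17])]
burner_ring [(0.69, [268, 203, 37, 28])]
tray_in [(0.91, [186, 187, 45, 45])]
burner [(0.66, [269, 196, 35, 37])]
upper_ring [(0.25, [269, 202, 35, 32])]
lower_ring []
```

View pics/side0.png

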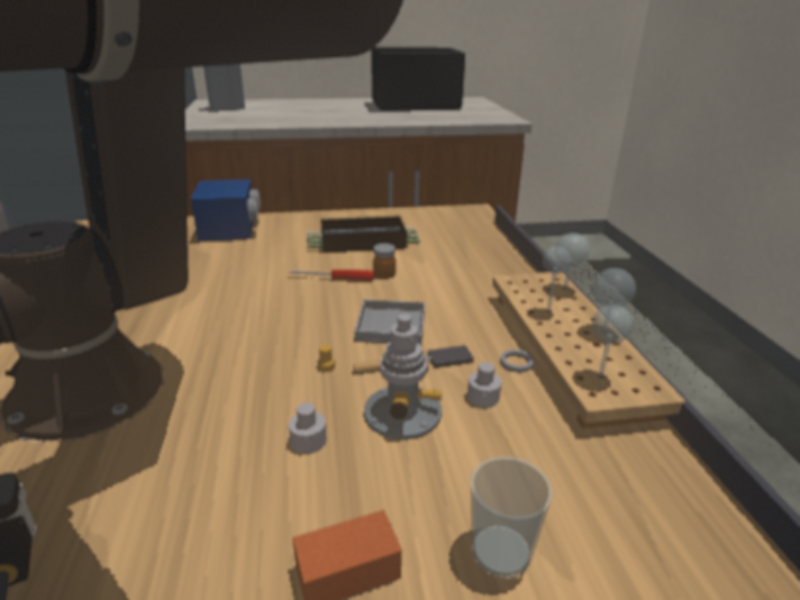

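View pics/top0.png

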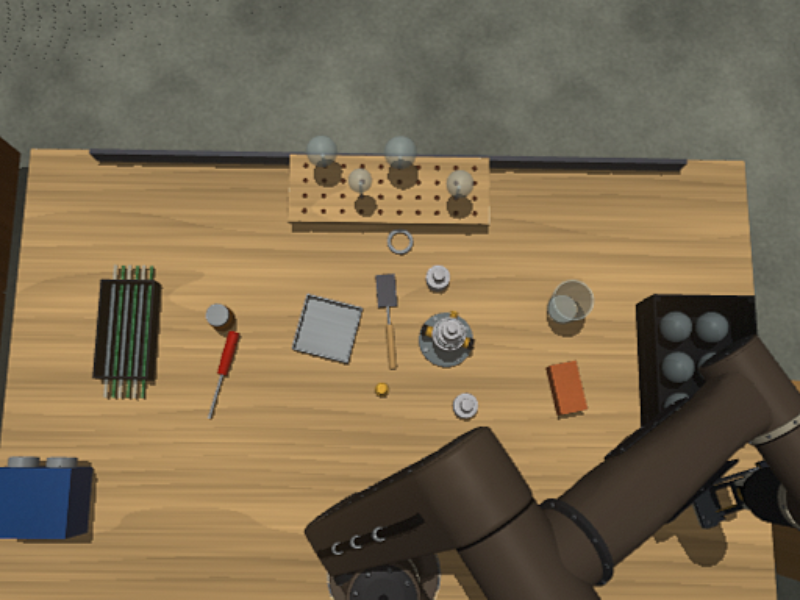

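Side view: the burner stands at about (403,375) in the 800x600 picture with the cap on its nozzle at (404,325). Two look-alike caps stand on the bench at (307,430) and (485,385), and the tray is at (390,320). The top view agrees: burner (447,337), tray (328,330), paddle between them. Next I measure with depth.

```bash
cat > h.py <<'E'
from station import arm
import numpy as np, cv2
from scipy.optimize import least_squares
def cloud(c):
    p,d=arm.grab_frame(c);k=arm.get_calibration(c)
    v,u=np.mgrid[:384,:512]
    X=np.stack([u,v,np.ones_like(u)],-1)@np.linalg.inv(k['mtx']).T*d[...,None]
    W=(X-k['t'])@k['R']; W[d<=0]=np.nan
    return p,W
def circ(P,r):
    f=lambda c:np.hypot(P[:,0]-c[0],P[:,1]-c[1])-r
    s=least_squares(f,P[:,:2].mean(0)+[0,.01],loss='soft_l1',f_scale=.002); return s.x,np.std(s.fun)
E
python3 - <<'E'
from h import *
for c in('top','side'):
    p,W=cloud(c); print(c,'f',arm.get_calibration(c)['mtx'][0,0])
    r=arm.trace('tray_in',c)[0]; P=W[r['mask']]; P=P[~np.isnan(P[:,0])]
    rect=cv2.minAreaRect(P[:,:2].astype(np.float32)*1000); print('tray',rect,np.percentile(P[:,2],[5,50,95]))
    for r in arm.trace('cap',c):
        P=W[r['mask']];P=P[~np.isnan(P[:,0])]
        print('cap',round(r['score'],2),r['extent'],P.mean(0).round(4),P.max(0).round(3),P.min(0).round(3))
    for r in arm.trace('burner',c)[:1]:
        P=W[r['mask']];P=P[~np.isnan(P[:,0])]; b=np.median(P,0); print('burner',b)
    Q=W.reshape(-1,3); Q=Q[np.hypot(Q[:,0]-b[0],Q[:,1]-b[1])<.09]
    for lo,hi,rad in((.004,.03,.062),(.082,.097,.036),(.1,.112,.031),(.114,.124,.027),(.134,.157,.02),(.16,.178,.01),(.174,.19,0)):
        S=Q[(Q[:,2]>lo)&(Q[:,2]<hi)]
        if len(S)>3: print(lo,hi,len(S),S.mean(0).round(4),np.ptp(S,0).round(3),circ(S,rad))
    print(np.nanmax(Q[:,2]))
E
```

```text
top f 488.02568997742253
tray ((532.6471557617188, 136.45794677734375), (137.464111328125, 134.53126525878906), 75.93694305419922) [-0.00204845  0.00535492  0.02591342]
cap 0.77 [293.8, 252.0, 10.1, 15.1] [ 0.3581 -0.172   0.0436] [ 0.385 -0.151  0.072] [ 0.333 -0.197 -0.001]
cap 0.52 [271.6, 169.7, 17.4, 19.4] [ 0.6432 -0.1133  0.038 ] [ 0.675 -0.089  0.072] [ 0.619 -0.141 -0.009]
burner [ 0.4942356  -0.12446722  0.02034562]
0.004 0.03 683 [ 0.4898 -0.1265  0.0117] [0.175 0.174 0.024] (array([ 0.51359269, -0.136719  ]), np.float64(0.017948484063249816))
0.082 0.097 40 [ 0.4962 -0.1233  0.0931] [0.072 0.068 0.015] (array([ 0.50998989, -0.13557403]), np.float64(0.0017457386755306106))
0.1 0.112 62 [ 0.5007 -0.1301  0.1058] [0.068 0.067 0.012] (array([ 0.51019032, -0.13426102]), np.float64(0.002384836650531851))
0.114 0.124 66 [ 0.5045 -0.1311  0.1199] [0.057 0.06  0.01 ] (array([ 0.51123255, -0.1346283 ]), np.float64(0.003212327858012497))
0.134 0.157 41 [ 0.5052 -0.1323  0.1532] [0.04  0.036 0.022] (array([ 0.51052533, -0.13467805]), np.float64(0.0028116267463964345))
0.16 0.178 45 [
[... 1133 characters left out ...]
at64(0.0012509059409682225))
0.1 0.112 133 [ 0.5081 -0.1552  0.1074] [0.063 0.053 0.012] (array([ 0.51158383, -0.13221399]), np.float64(0.0022549402850525323))
0.114 0.124 114 [ 0.508  -0.15    0.1208] [0.054 0.04  0.01 ] (array([ 0.51178621, -0.13162258]), np.float64(0.004104139217959756))
0.134 0.157 148 [ 0.5088 -0.1482  0.1459] [0.036 0.02  0.023] (array([ 0.51148399, -0.13249244]), np.float64(0.0014199543602317786))
0.16 0.178 70 [ 0.51  -0.139  0.17 ] [0.019 0.019 0.017] (array([ 0.51158866, -0.13240984]), np.float64(0.0016368993339596267))
0.174 0.19 38 [ 0.5108 -0.1357  0.1777] [0.019 0.018 0.005] (array([ 0.51064507, -0.13637207]), np.float64(0.002542008600256081))
0.179239779571406
```

```bash
cat >> h.py <<'E'
from scipy.spatial.transform import Rotation as Rn
def go(*targets):
    s=arm.get_state(); R=Rn.from_euler('xyz',s['ee_rot']).as_matrix()
    for T in targets: print(T,'units',((np.array(T)-s['eef_pos'])@R/.025).round(2))
def st():
    s=arm.get_state()
    for k in('t','q','eef_pos','ee_rot','force','moment','width','gripper_force'): print(k,np.round(s[k],4))
E
python3 - <<'E'
from h import *
p,W=cloud('top');Q=W.reshape(-1,3);Q=Q[~np.isnan(Q[:,0])]
b=Q[(Q[:,1]<-.5)&(Q[:,1]>-.85)&(Q[:,0]>.31)]; print('box region',b[:,2].max())
go((.511,-.133,.226),(.511,-.133,.161))
E
```

```text
box region 0.6736072528152067
(0.511, -0.133, 0.226) units [-17.97  15.9    0.02]
(0.511, -0.133, 0.161) units [-17.97  15.9    2.62]
```

```bash
python3 -m crank '[[[-1.5,1.3,-1,0],[-3.3,2.9,-1,0],[-5,4.4,-1,0],[-6.8,6,-1,0],[-8.6,7.6,-1,0],[-10.4,9.2,-1,0],[-12.2,10.8,-1,0],[-14,12.4,-1,0],[-15.8,14,-1,0],[-17.3,15.3,-0.5,0],[-17.97,15.9,0,0],[-17.97,15.9,0,0]]]' 0 10
python3 - <<'E'
from h import *
st(); go((.511,-.133,.161))
p,W=cloud('side'); cv2.imwrite('pics/s1.png',cv2.resize(p[150:300,160:360,::-1],(800,600),interpolation=cv2.INTER_CUBIC))
E
```

```text
t: 2.65
eef_pos: [0.5109, -0.1319, 0.2253]
ee_rot: [3.141, -0.002, -2.841]
force: [0.4, -0.5, -0.4]
width: 0.0874
gripper_force: 0.0
t 2.65
q [ 1.1910e-01  1.1810e-01 -3.1100e-01 -3.0000e-04 -1.1441e+00 -1.3891e+00]
eef_pos [ 0.5109 -0.1319  0.2253]
ee_rot [ 3.1409e+00 -2.2000e-03 -2.8409e+00]
force [ 0.4335 -0.5087 -0.428 ]
moment [-0.0179  0.0293  0.0313]
width 0.0874
gripper_force 0.0
(0.511, -0.133, 0.161) units [ 0.   -0.04  2.57]
```

View pics/s1.png

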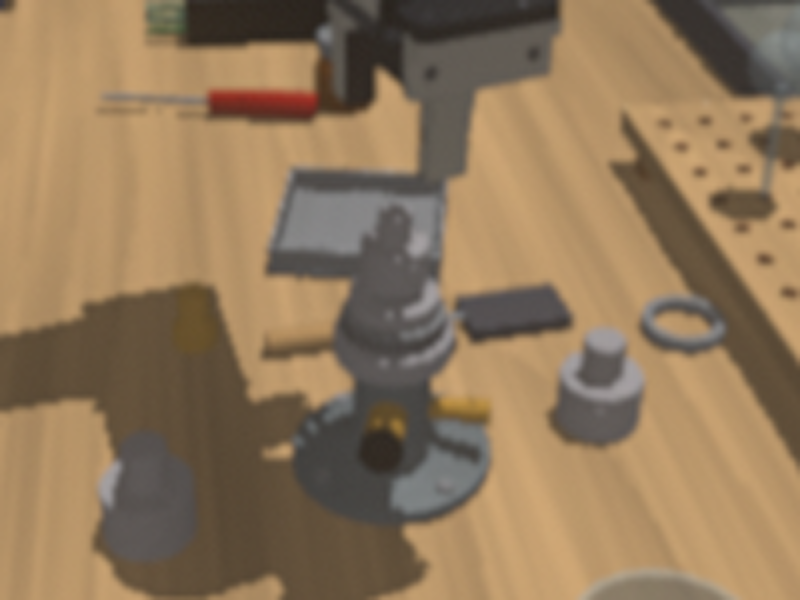

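The gripper is open above the burner, with the near finger at (445,130) in the crop. The cap is still on the nozzle, its knob top at (395,215). I'll descend to the knob and close.

```bash
python3 -m crank '[[[0,0,1,0],[0,-0.04,2,0],[0,-0.04,2.57,0],[0,-0.04,2.57,0]]]' 0 10;  python3 -m crank '[[[0,0,0,0],[0,0,0,0],[0,0,0,0],[0,0,0,0],[0,0,0,0],[0,0,0,0],[0,0,0,0],[0,0,0,0]]]' 1 10; python3 -c "
from h import *
st()"
```

```text
t: 3.2
eef_pos: [0.5106, -0.1347, 0.1619]
ee_rot: [3.141, -0.001, -2.844]
force: [0.8, 0.4, 1.7]
width: 0.0876
gripper_force: 0.0
t: 4.2
eef_pos: [0.5113, -0.1339, 0.1623]
ee_rot: [3.142, -0.0, -2.843]
force: [0.4, 0.3, 0.1]
width: 0.0192
gripper_force: 10.0
t 4.2
q [ 0.1152  0.1719 -0.4008 -0.     -0.9982 -1.3872]
eef_pos [ 0.5113 -0.1339  0.1623]
ee_rot [ 3.1416e+00 -1.0000e-04 -2.8428e+00]
force [0.3857 0.3498 0.1018]
moment [ 0.0702 -0.0076 -0.0175]
width 0.0192
gripper_force 10.0
```

```bash
python3 -m crank '[[[0,0,0,0],[0,0,-0.4,0],[0,0,-1,0],[0,0,-1.8,0],[0,0,-2.2,0],[0,0,-2.2,0]]]' 1 20
python3 - <<'E'
from h import *
st()
p,W=cloud('side'); cv2.imwrite('pics/s2.png',cv2.resize(p[150:300,160:360,::-1],(800,600),interpolation=cv2.INTER_CUBIC))
r=arm.trace('tray_in','side')[0];k=arm.get_calibration('side')
P=W[r['mask']];P=P[(P[:,2]>.018)&(P[:,2]<.03)]; print('rim',cv2.minAreaRect(P[:,:2].astype(np.float32)*1000),len(P))
p,W=cloud('top'); r=arm.trace('tray_in','top')[0];P=W[r['mask']];P=P[np.abs(P[:,2]-.005)<.004];print(cv2.minAreaRect(P[:,:2].astype(np.float32)*1000),P.mean(0))
go((.533,.136,.214))
E
```

```text
t: 4.95
eef_pos: [0.5118, -0.1338, 0.2184]
ee_rot: [-3.141, 0.002, -2.843]
force: [-0.1, -0.2, -1.3]
width: 0.0192
gripper_force: 20.0
t 4.95
q [ 0.1152  0.1228 -0.3219 -0.     -1.124  -1.3872]
eef_pos [ 0.5118 -0.1338  0.2184]
ee_rot [-3.1412e+00  2.1000e-03 -2.8428e+00]
force [-0.1313 -0.2449 -1.2982]
moment [ 0.0337  0.0195 -0.0078]
width 0.0192
gripper_force 19.9999
rim ((531.4428100585938, 131.34881591796875), (131.46319580078125, 128.09939575195312), 74.83009338378906) 137
((502.3261413574219, 175.91676330566406), (84.30441284179688, 47.29804229736328), 45.98086166381836) [0.50183065 0.17573456 0.00515683]
(0.533, 0.136, 0.214) units [-4.02 10.06  0.1 ]
```

View pics/s2.png

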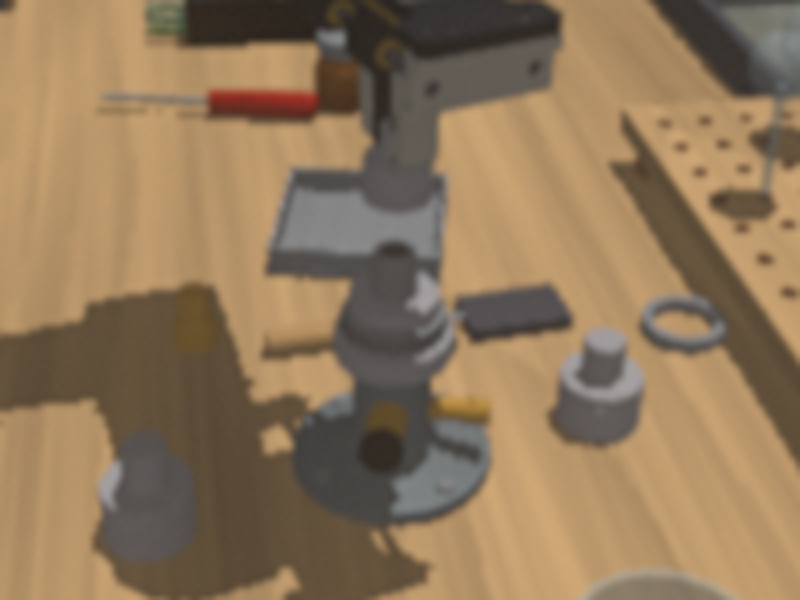

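The cap is off, held in the fingers at (400,185), and the nozzle at (395,250) is bare. Carrying it to the tray.

```bash
python3 -m crank '[[[-0.3,0.8,0,0],[-0.9,2.3,0,0],[-1.6,4.1,0,0],[-2.4,6,0,0],[-3.2,7.9,0,0],[-3.8,9.4,0,0],[-4,10,0,0],[-4,10,1.5,0],[-4,10,3.2,0],[-4,10,5,0],[-4,10,6.3,0],[-4,10,6.3,0]]]' 1 20; python3 -c "
from h import *
go((.533,.136,.036))"
```

```text
t: 6.65
eef_pos: [0.5314, 0.1329, 0.0573]
ee_rot: [-3.14, -0.006, -2.844]
force: [0.2, 0.7, -0.5]
width: 0.0191
gripper_force: 20.0
(0.533, 0.136, 0.036) units [-0.1   0.1   0.85]
```

```bash
python3 -m crank '[[[0,0,0.3,0],[0,0,0.6,0],[0,0,0.76,0],[0,0,0.82,0],[0,0,0.86,0],[0,0,0.86,0]]]' 1 20; python3 -c "
from h import *
st()"
```

```text
t: 7.4
eef_pos: [0.5333, 0.1345, 0.0384]
ee_rot: [3.142, 0.0, -2.843]
force: [0.0, 0.4, -0.2]
width: 0.0193
gripper_force: 20.0
t 7.4
q [ 0.6033  0.3528 -0.4926  0.     -0.7252 -1.8752]
eef_pos [0.5333 0.1345 0.0384]
ee_rot [ 3.1415e+00  2.0000e-04 -2.8428e+00]
force [ 0.0011  0.4139 -0.2326]
moment [ 0.003   0.0071 -0.0223]
width 0.0193
gripper_force 19.9999
```

```bash
for i in 1 2; do python3 -m crank '[[[0,0,0.05,0],[0,0,0.05,0],[0,0,0.05,0]]]' 1 20; done; python3 -c "
from h import *
st()"
```

```text
t: 7.78
eef_pos: [0.5333, 0.1345, 0.0371]
ee_rot: [-3.142, 0.0, -2.843]
force: [0.5, -1.0, -0.8]
width: 0.019
gripper_force: 20.0
t: 8.15
eef_pos: [0.5333, 0.1345, 0.0358]
ee_rot: [-3.142, -0.0, -2.843]
force: [0.1, 0.3, -1.0]
width: 0.0193
gripper_force: 20.0
t 8.15
q [ 0.6032  0.3566 -0.4949  0.     -0.7194 -1.8752]
eef_pos [0.5333 0.1345 0.0358]
ee_rot [-3.1416 -0.     -2.8428]
force [ 0.0942  0.2915 -0.9944]
moment [ 0.0208  0.0116 -0.0195]
width 0.0193
gripper_force 19.9999
```

```bash
python3 -m crank '[[[0,0,0.03,0],[0,0,0.03,0],[0,0,0.03,0]]]' 1 20;python3 -m crank '[[[0,0,0.05,0],[0,0,0.05,0],[0,0,0.05,0]]]' 1 20
```

```text
t: 8.52
eef_pos: [0.5333, 0.1345, 0.0351]
ee_rot: [-3.142, -0.0, -2.843]
force: [0.2, 0.3, -0.8]
width: 0.019
gripper_force: 20.0
t: 8.9
eef_pos: [0.5334, 0.1346, 0.0342]
ee_rot: [3.142, 0.0, -2.843]
force: [-2.3, 0.2, 6.0]
width: 0.0192
gripper_force: 20.0
```

```bash
python3 -m crank '[[[0,0,-0.02,0],[0,0,-0.02,0],[0,0,-0.02,0],[0,0,-0.02,0],[0,0,-0.02,0]]]' 0.45 20; python3 -m crank '[[[0,0,-0.4,0],[0,0,-1.2,0],[0,0,-3,0],[0,0,-5,0],[0,0,-7,0],[0,0,-7.2,0],[0,0,-7.2,0]]]' 0.45 20
python3 - <<'E'
from h import *
st()
p,W=cloud('side'); cv2.imwrite('pics/s3.png',cv2.resize(p[150:300,160:360,::-1],(800,600),interpolation=cv2.INTER_CUBIC))
go((.5115,-.133,.2125))
Q=W.reshape(-1,3); Q=Q[np.hypot(Q[:,0]-.511,Q[:,1]+.133)<.06]
for lo,hi,rad in((.083,.097,.036),(.101,.111,.031),(.115,.123,.027),(.126,.15,.014)):
    S=Q[(Q[:,2]>lo)&(Q[:,2]<hi)]; print(len(S),circ(S,rad))
E
```

```text
t: 9.52
eef_pos: [0.5333, 0.1344, 0.0343]
ee_rot: [-3.142, -0.0, -2.843]
force: [0.1, -0.7, -0.1]
width: 0.0483
gripper_force: 0.0
t: 10.4
eef_pos: [0.5332, 0.1345, 0.215]
ee_rot: [3.141, 0.001, -2.843]
force: [-0.4, 0.6, -1.1]
width: 0.0481
gripper_force: 0.0
t 10.4
q [ 6.0320e-01  1.6090e-01 -2.8400e-01 -3.0000e-04 -1.1244e+00 -1.8752e+00]
eef_pos [0.5332 0.1345 0.215 ]
ee_rot [ 3.1409e+00  1.3000e-03 -2.8429e+00]
force [-0.4314  0.6351 -1.1122]
moment [ 0.0334  0.0066 -0.0468]
width 0.0481
gripper_force 0.0
(0.5115, -0.133, 0.2125) units [ 3.96 -9.97  0.05]
143 (array([ 0.51181559, -0.13239123]), np.float64(0.0008989359451654596))
99 (array([ 0.51154811, -0.1328542 ]), np.float64(0.0012467046304905176))
69 (array([ 0.51162271, -0.13214813]), np.float64(0.0019996870487604176))
112 (array([ 0.51173884, -0.13225895]), np.float64(0.0015989340889854295))
```

View pics/s3.png

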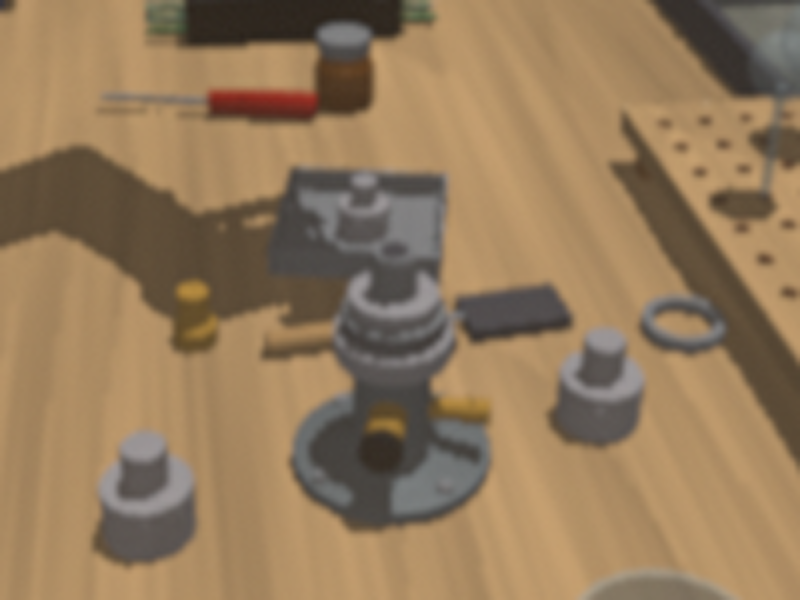

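The cap stands upright in the tray at (362,215), and the bystanders are undisturbed. Back to the burner at height.

```bash
python3 -m crank '[[[0.3,-0.8,0,0],[0.9,-2.3,0,0],[1.6,-4.1,0,0],[2.4,-6,0,0],[3.2,-7.9,0,0],[3.8,-9.4,0,0],[3.95,-9.97,0,0],[3.95,-9.97,0,0],[3.95,-9.97,1,0],[3.95,-9.97,2,0],[3.95,-9.97,2,0]]]' 0 5; python3 -c "
from h import *
st()
for i in range(3):
    arm.grab_frame('side'); go((.5115,-.133,.1022))"
```

```text
t: 11.82
eef_pos: [0.5109, -0.132, 0.1624]
ee_rot: [3.14, -0.004, -2.842]
force: [0.6, -0.4, -0.3]
width: 0.0877
gripper_force: 0.0
t 11.825
q [ 1.1880e-01  1.7290e-01 -3.9890e-01 -6.0000e-04 -1.0033e+00 -1.3897e+00]
eef_pos [ 0.5109 -0.132   0.1624]
ee_rot [ 3.1404 -0.0041 -2.842 ]
force [ 0.6053 -0.3635 -0.2528]
moment [-0.0231  0.0027 -0.0157]
width 0.0877
gripper_force 0.0
(0.5115, -0.133, 0.1022) units [ 0.02 -0.03  2.47]
(0.5115, -0.133, 0.1022) units [ 0.05 -0.01  2.5 ]
(0.5115, -0.133, 0.1022) units [ 0.07 -0.01  2.52]
```

```bash
python3 -m crank '[[[0.05,-0.01,0.8,0],[0.05,-0.01,1.6,0],[0.05,-0.01,2,0],[0.05,-0.01,2.1,0],[0.05,-0.01,2.1,0],[0.05,-0.01,2.1,0]]]' 0 5; python3 -c "
from h import *
for i in range(3):
    arm.grab_frame('side'); go((.5115,-.133,.102))
st()"
```

```text
t: 12.72
eef_pos: [0.5117, -0.1334, 0.1126]
ee_rot: [-3.141, 0.001, -2.843]
force: [0.8, 0.2, 0.3]
width: 0.0876
gripper_force: 0.0
(0.5115, -0.133, 0.102) units [-0.    0.02  0.42]
(0.5115, -0.133, 0.102) units [-0.    0.02  0.41]
(0.5115, -0.133, 0.102) units [-0.01  0.02  0.41]
t 12.875
q [ 1.1620e-01  2.2540e-01 -4.6400e-01  1.0000e-04 -8.8060e-01 -1.3883e+00]
eef_pos [ 0.5114 -0.1334  0.1122]
ee_rot [-3.1414e+00  7.0000e-04 -2.8428e+00]
force [ 0.475  -0.3262  0.836 ]
moment [0.008  0.0026 0.0125]
width 0.0875
gripper_force 0.0
```

Lower to 0.102 and close softly (4 N) to feel the centring.

```bash
python3 -m crank '[[[0,0.01,0.2,0],[0,0.02,0.35,0],[0,0.02,0.4,0],[0,0.02,0.4,0],[0,0.02,0.4,0]]]' 0 4; python3 -m crank '[[[0,0,0,0],[0,0,0,0],[0,0,0,0],[0,0,0,0],[0,0,0,0],[0,0,0,0]]]' 1 4; python3 -c "
from h import *
st()"
```

```text
t: 13.5
eef_pos: [0.5111, -0.1329, 0.1019]
ee_rot: [-3.142, 0.0, -2.843]
force: [1.0, -0.1, -0.4]
width: 0.0877
gripper_force: 0.0
t: 14.25
eef_pos: [0.5111, -0.133, 0.1019]
ee_rot: [-3.141, 0.0, -2.843]
force: [-0.1, -0.5, 0.1]
width: 0.0615
gripper_force: 4.0
t 14.25
q [ 1.1720e-01  2.3760e-01 -4.7640e-01  1.0000e-04 -8.5670e-01 -1.3892e+00]
eef_pos [ 0.5111 -0.133   0.1019]
ee_rot [-3.1415e+00  1.0000e-04 -2.8428e+00]
force [-0.0506 -0.4982  0.0903]
moment [-0.2665 -0.0303  0.0294]
width 0.0615
gripper_force 4.0
```

```bash
python3 -m crank '[[[0,0,0,0],[0,0,0,0],[0,0,0,0],[0,0,0,0]]]' 1 15; python3 -c "
from h import *
for i in range(2):
    arm.grab_frame('side');s=arm.get_state();print(s['force'].round(2),s['moment'].round(3),s['eef_pos'].round(4),s['width'],s['gripper_force'])"
```

```text
t: 14.75
eef_pos: [0.511, -0.133, 0.1018]
ee_rot: [-3.142, 0.0, -2.843]
force: [0.7, -1.2, -0.0]
width: 0.0614
gripper_force: 15.0
[-0.14 -1.8   0.77] [-0.5   -0.07   0.001] [ 0.511  -0.133   0.1019] 0.061650858031365274 15.000113993883133
[-0.49 -1.46 -0.  ] [-0.531 -0.081 -0.011] [ 0.511  -0.133   0.1018] 0.061360147951839396 15.000008940696716
```

```bash
python3 -m crank '[[[0,-0.02,0,0],[0,-0.02,0,0],[0,-0.02,0,0],[0,-0.02,0,-0.2],[0,-0.02,0,-0.5],[0,-0.02,0,-0.8],[0,-0.02,0,-1.1],[0,-0.02,0,-1.4],[0,-0.02,0,-1.4],[0,-0.02,0,-1.4]]]' 1 45; python3 -c "
from h import *
for i in range(2):
    arm.grab_frame('side');s=arm.get_state();print(s['force'].round(2),s['moment'].round(3),s['eef_pos'].round(4),s['ee_rot'],s['q'],s['width'],s['gripper_force'])"
```

```text
t: 16.1
eef_pos: [0.5111, -0.1331, 0.1018]
ee_rot: [3.141, 0.0, -2.72]
force: [-2.5, 5.2, 3.5]
width: 0.0608
gripper_force: 45.0
[-2.72  5.29  3.1 ] [ 1.965  0.649 -0.153] [ 0.5111 -0.1331  0.1018] [ 3.14115188e+00  9.08924034e-05 -2.71986986e+00] [ 1.16571092e-01  2.37913854e-01 -4.75912841e-01 -5.92299153e-04
 -8.57015449e-01 -1.26525682e+00] 0.060679202241034715 45.001071095466614
[-1.99  4.73  3.9 ] [ 1.999  0.688 -0.128] [ 0.5111 -0.1331  0.1018] [ 3.14116495e+00  1.21096801e-04 -2.71990161e+00] [ 1.16555121e-01  2.37875186e-01 -4.75901700e-01 -5.87803494e-04
 -8.57032514e-01 -1.26527555e+00] 0.06093182495902541 45.00095844268799
```

```bash
python3 -m crank '[[[0,0.01,0,-0.5],[0,0.01,0,-1],[0,0.01,0,-1.5],[0,0.01,0,-2],[0,0.01,0,-2.5],[0,0.01,0,-3],[0,0.01,0,-3.5],[0,0.01,0,-4],[0,0.01,0,-4.5],[0,0.01,0,-5],[0,0.01,0,-5],[0,0.01,0,-5]]]' 1 45; python3 -c "
from h import *
for i in range(2):
    arm.grab_frame('side');s=arm.get_state();print(s['force'].round(2),s['moment'].round(3),s['eef_pos'].round(4),s['ee_rot'],s['q'][5],s['width'],s['gripper_force'])"
```

```text
t: 17.7
eef_pos: [0.511, -0.1331, 0.1018]
ee_rot: [3.141, 0.0, -2.285]
force: [-1.2, 4.8, 2.4]
width: 0.0608
gripper_force: 45.0
[-1.54  4.48  2.46] [ 1.805  0.667 -0.029] [ 0.511  -0.1331  0.1018] [ 3.14147982e+00  6.60135045e-05 -2.28476813e+00] -0.8307075634342944 0.06066754479796635 45.001131892204285
[-1.39  4.4   3.46] [1.848 0.71  0.027] [ 0.511  -0.1331  0.1018] [ 3.14149497e+00  9.25265249e-05 -2.28469034e+00] -0.8306243959343187 0.06057238602538274 45.00094771385193
```

```bash
for i in 1 2; do python3 -m crank '[[[0,0,0,-0.2],[0,0,0,-0.4],[0,0,0,-0.6]]]' 1 45 >/dev/null; python3 -c "
from h import *
s=arm.get_state();print(s['t'],s['force'].round(2),s['moment'].round(3),s['eef_pos'].round(4),s['ee_rot'][2],s['q'][5])
arm.grab_frame('side');s=arm.get_state();print(s['t'],s['force'].round(2),s['moment'].round(3),s['ee_rot'][2])"; done
```

```text
18.175 [-2.16  5.36  3.01] [ 1.862  0.725 -0.143] [ 0.511  -0.1331  0.1018] -2.2319544452311684 -0.7777887210203906
18.225 [-1.17  4.7   3.72] [ 1.859  0.662 -0.127] -2.2310576403269096
18.6 [-1.28  4.52  2.83] [ 1.87   0.715 -0.134] [ 0.511  -0.1331  0.1018] -2.1796414980808514 -0.7254591507651376
18.65 [-1.74  4.11  2.68] [ 1.896  0.723 -0.158] -2.178712374552456
```

Driving at the expected 0.15 N m. For the approach I drop the grip to 11 N, so that the pads slip well below 0.9 N m if the stop comes early.

```bash
cat > m.py <<'E'
from h import *
s=arm.get_state();print(round(s['t'],2),s['force'].round(1),'Mz',s['moment'][2].round(3),'pos',s['eef_pos'].round(4),'yaw',s['ee_rot'][2].round(4),'q6',s['q'][5].round(3),s['width'].round(4))
E
python3 -m crank '[[[0,0,0,0],[0,0,0,0],[0,0,0,-0.2],[0,0,0,-0.4],[0,0,0,-0.6]]]' 1 11 >/dev/null; python3 m.py
python3 -m crank '[[[0,0,0,-0.2],[0,0,0,-0.4],[0,0,0,-0.6]]]' 1 11 >/dev/null; python3 m.py
```

```text
Traceback (most recent call last):
  File "m.py", line 2, in <module>
    s=arm.get_state();print(round(s['t'],2),s['force'].round(1),'Mz',s['moment'][2].round(3),'pos',s['eef_pos'].round(4),'yaw',s['ee_rot'][2].round(4),'q6',s['q'][5].round(3),s['width'].round(4))
                                                                                                                                                                               ^^^^^^^^^^^^^^^^
AttributeError: 'float' object has no attribute 'round'
Traceback (most recent call last):
  File "m.py", line 2, in <module>
    s=arm.get_state();print(round(s['t'],2),s['force'].round(1),'Mz',s['moment'][2].round(3),'pos',s['eef_pos'].round(4),'yaw',s['ee_rot'][2].round(4),'q6',s['q'][5].round(3),s['width'].round(4))
                                                                                                                                                                               ^^^^^^^^^^^^^^^^
AttributeError: 'float' object has no attribute 'round'
```

```bash
sed -i "s/s\['width'\].round(4)/s['width']/" m.py; python3 m.py
python3 -m crank '[[[0,0,0,-0.2],[0,0,0,-0.4]]]' 1 11 >/dev/null; python3 m.py
```

```text
19.65 [-1.6  5.1  2. ] Mz -0.176 pos [ 0.511  -0.1331  0.1017] yaw -2.0749 q6 -0.621 0.061418975087518535
19.9 [-1.   4.5  2.3] Mz -0.073 pos [ 0.511  -0.1331  0.1017] yaw -2.04 q6 -0.586 0.06149522154113285
```

```bash
for i in 1 2 3; do python3 -m crank '[[[0,0,0,-0.2],[0,0,0,-0.4],[0,0,0,-0.6]]]' 1 14 >/dev/null; python3 m.py; done
```

```text
20.27 [-0.6  5.8  3. ] Mz -0.148 pos [ 0.511  -0.1331  0.1018] yaw -1.9876 q6 -0.533 0.0612649698838921
20.65 [-1.   5.   2.7] Mz -0.164 pos [ 0.511  -0.1331  0.1018] yaw -1.9353 q6 -0.481 0.06150045889198744
21.02 [-1.8  4.9  3.3] Mz -0.16 pos [ 0.511  -0.1331  0.1017] yaw -1.8829 q6 -0.429 0.06166551267599173
```

```bash
for i in 1 2 3; do python3 -m crank '[[[0,0,0,-0.2],[0,0,0,-0.4],[0,0,0,-0.6]]]' 1 14 >/dev/null; python3 m.py; done
```

```text
21.4 [-0.6  5.1  2.1] Mz -0.148 pos [ 0.511  -0.1331  0.1017] yaw -1.8305 q6 -0.376 0.06127519848610114
21.77 [-1.8  5.5  3. ] Mz -0.238 pos [ 0.511  -0.1331  0.1018] yaw -1.7782 q6 -0.324 0.06111296055930894
22.15 [-1.3  5.   2.5] Mz -0.621 pos [ 0.511  -0.1331  0.1018] yaw -1.7265 q6 -0.272 0.061611704433102814
```

The stop is met. Raise the grip to hold there, and read.

```bash
python3 -m crank '[[[0,0,0,0],[0,0,0,0]]]' 1 45 >/dev/null
cat > a.py <<'E'
from h import *
M=[]
for i in range(6): M.append(arm.get_state()['moment'][2]); arm.grab_frame('side')
print('Mz',np.round(M,3),np.mean(M).round(3))
E
python3 a.py; python3 m.py
```

```text
Mz [-0.619 -0.596 -0.575 -0.591 -0.629 -0.602] -0.602
22.7 [-1.4  5.1  3.1] Mz -0.638 pos [ 0.511  -0.1331  0.1018] yaw -1.7273 q6 -0.273 0.06105295405318805
```

```bash
python3 -m crank '[[[0,0,0,-0.03],[0,0,0,-0.03],[0,0,0,-0.03],[0,0,0,-0.03],[0,0,0,-0.03],[0,0,0,-0.03]]]' 1 45 >/dev/null; python3 a.py; python3 m.py
```

```text
Mz [-0.647 -0.692 -0.66  -0.644 -0.69  -0.662] -0.666
23.75 [-1.5  5.6  2.8] Mz -0.637 pos [ 0.5109 -0.1331  0.1017] yaw -1.7248 q6 -0.27 0.0609287032626019
```

Held at about 0.66 N m for over a second. Open, then rise straight up.

```bash
python3 -m crank '[[[0,0,0,0],[0,0,0,0],[0,0,0,0],[0,0,0,0],[0,0,0,0],[0,0,0,0]]]' 0 45; python3 -m crank '[[[0,0,-0.3,0],[0,0,-0.8,0],[0,0,-2,0],[0,0,-3.5,0],[0,0,-5,0],[0,0,-5,0],[0,0,-5,0]]]' 0; python3 m.py
python3 - <<'E'
from h import *
p,W=cloud('side'); cv2.imwrite('pics/s4.png',cv2.resize(p[150:300,160:360,::-1],(800,600),interpolation=cv2.INTER_CUBIC))
E
```

```text
t: 24.5
eef_pos: [0.5111, -0.1332, 0.1018]
ee_rot: [-3.142, -0.0, -1.723]
force: [0.3, -0.0, -0.8]
width: 0.0874
gripper_force: 0.0
t: 25.38
eef_pos: [0.5108, -0.1331, 0.2272]
ee_rot: [-3.141, 0.001, -1.723]
force: [0.1, -0.8, -0.9]
width: 0.088
gripper_force: 0.0
25.38 [ 0.1 -0.8 -0.9] Mz 0.023 pos [ 0.5108 -0.1331  0.2272] yaw -1.7233 q6 -0.269 0.08801184426750697
```

View pics/s4.png

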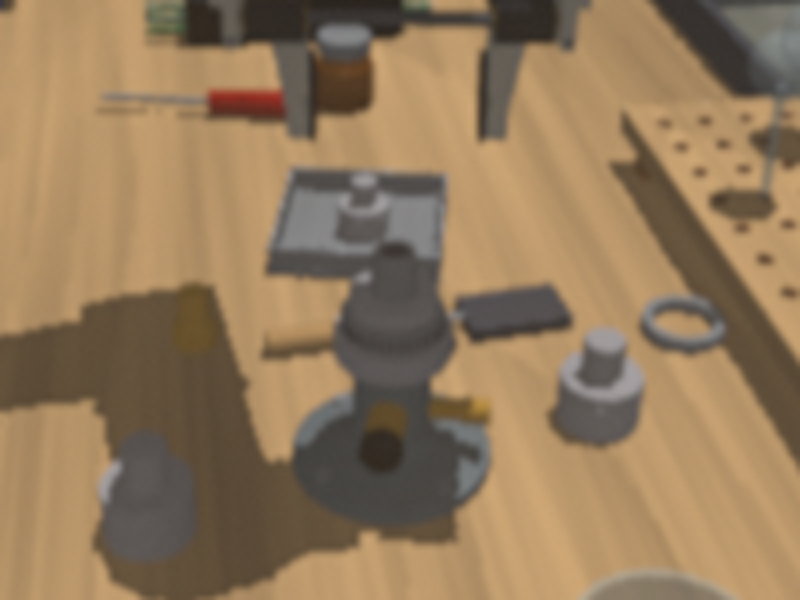

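The cap stands upright in the tray at (362,210), the gripper is open and clear above the burner, and the bystanders have not moved.

```bash
python3 -c "
from station import arm
print(arm.job_done())"
```

```text
the job is handed in; nothing more can be done
None
```

The job is handed in at about 25 s: the cap stands upright in the tray, and the air ring was turned anticlockwise to its stop, held there at about 0.66 N m for over a second (highest reading 0.69 N m), then let go without turning back; no verdict came back.

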